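# Feed a glass blank down the grinder's chute

## Robot

A 7-joint arm with a two-finger parallel gripper is mounted at the origin on the work surface. World frame = base frame: x ahead of the robot, y to its left, z up, the work surface at z = 0. Lengths are in mm, angles in rad, forces in N, time in s.
With the tool pointing down it reaches from about 400 to 875 mm from the base axis. Payload 4.4 kg.
Tool frame: the origin (TCP) lies at the very end of the fingers, on their centre line; the grasp point (between the pads) lies 19 mm behind it; z points along the fingers, y is the line along which they close (so a half turn about z gives the same grasp; the last joint's range is limited). The gripper opens to 85 mm and grips with 20 to 120 N. Pads are 22 mm wide; open, the fingers measure 114 mm over their backs; the gripper's body (76 mm by 85 mm) begins 54 mm behind the grasp point. The pads swing forward as they close: fully open they stand 13 mm farther back than shut.
Start: joints at [1.125, 0.628, 0.038, 1.517, -0.027, 0.996, -0.02], TCP at [241.006, -603.684, 231.313] pointing down, gripper open.
Joint ranges: [-3.06, 3.06], [-0.37, 2.12], [-1.25, 1.32], [0.18, 2.47], [-1.1, 4.24], [0.23, 1.98], [-2.94, 2.94]. Speed limits (rad/s): [2.57, 2.57, 3.14, 3.14, 3.14, 3.14, 3.14].

## Interface

Orientations are given as [roll, pitch, yaw] about the fixed x, y, z axes, in that order (R = Rz(yaw) Ry(pitch) Rx(roll)).
In Python, from cell import monitor, viewer, workorder gives the robot as it stands.
- The arm moves only by the tool arm_command, never from a script. Its argument "series" is one flat list of numbers, 5 for each row, row after row: the opening in per cent of the stroke, from 0 (shut) to 100 (fully open), then the shift along the tool's x, y, z in cm, then the turn about the tool's z in degrees. In form: [claw, x, y, z, roll, claw, x, y, z, roll, ...]. A call has exactly 5 rows; each row is the pose to reach, as a shift and turn from the pose commanded when the call began, along the tool's axes at that moment; what a row does not reach only later rows make up. A row lasts 1/12 s, in which the tool goes at most 41.7 mm and 7.16 degrees, less where a joint would pass 70% of its speed; a pose out of reach is approached as far as the arm can. A call with a gripper value outside its range is refused whole. The fingers move at their own pace and stop on an object; the grip force is fixed at half the most. Time passes only in rows, so rows that repeat a pose let the fingers close, or fill a call up. It gives the time, the measured TCP pose, the force, the opening and the grip force at its end, in the units of the state.
- monitor.read_state(): the state, without advancing time (a new reading comes with each control period).
- viewer.get_image(name): name is "scene" or "top" or "wrist"; returns (picture, depth): 400x640x3 uint8, red, green, blue; 400x640 float32, mm along the optical axis (not along the pixel's ray), 0 where there is no reading.
- viewer.camera_model(name): a dict with "mtx" (3x3 intrinsics, pixels), "dist_coeffs" ([k1, k2, p1, p2, k3] as OpenCV has them; the pictures are not rectified), "R" (3x3) and "t" (3): a world point X has camera coordinates R X + t. Camera axes: x right, y down, z forward; pixel columns grow to the right and rows downward; lengths in mm; the calibration is good to about 2 mm. A picture is of the moment at which its call begins: read the wrist's pose just before it. camera_model takes no time and is no camera call; for the wrist camera it gives the pose at the moment of the call.
- workorder.finish_job(): hands the job in; it is judged then, once.
The state is a dict: "clock": time; "qpos": joint angles; "qd": joint speeds; "tau": joint torques, N m; "eef_pos": TCP position; "tool_rot": TCP orientation; "force": force on the tool from outside, world axes, zero at the start; "torque": the same for the moment, N m; "width": finger opening in mm; "gripper_force": force on a finger pad.
Only numpy, scipy, OpenCV 4.12 (cv2) and the standard library are available. Lean on these libraries where they do the work, as an engineer would, in place of code of your own. Each camera call takes 0.05 s, during which the arm holds its last target. There are 200 camera calls.

## Task

Take the green glass blank from the mat and lay it flat and lengthwise in the open upper part of the grinder's sloped chute, then push it down the chute, under the clear guard and past the hold-down shoe, until it rests squarely against the red escapement stop. Bed it there with a firm but gentle push: somewhere near 9 N on the stop, and never as much as 16 N. Leave the blank there, let go, and leave the amber and blue blanks where they lie.

Things in the scene. Friction and masses are not known exactly. Their poses are not given: they have to be found in the camera images.
- blank: The part to feed: a green glass block 64 x 36 x 28 mm (x, y, z), about 0.16 kg, lying on the mat. Origin at the centre of its underside, x along its length, z up. An amber and a blue block of the same size also lie on the mat and are to be left alone.
- deck: The aluminium chute on a green bench grinder, its floor sloped at 0.25 rad. Origin on the floor's centre line at the lower end, where the yellow bridge stands; x points downhill along the floor, y across, z square to the floor. The floor runs from x = -240 to 0 mm; rough enough that the blank stays where it is laid. Side walls are 5 mm thick and, outside the guard, 10 mm high.
- load (a point): Point on the chute floor's centre line at deck x = -165 mm, the middle of the open upper part; axes as the deck's. From deck x = -240 to -120 mm the channel is 64 mm wide inside; from -120 to -72 it narrows evenly to 40 mm and stays so down to 0.
- guard_edge (a point): Point on the floor under the uphill edge of the clear guard, deck x = -52 mm; the guard covers from here to x = 0, roof 42 to 45 mm above the floor. Under it a black sprung shoe (16 mm round bar across the channel at x = -34 mm, lowest line 26.5 mm above the floor) lifts as the nose meets it (push peaks at 4 to 10 N), then drags (2 to 5 N). Plain sliding takes under 2 N.
- bridge: Yellow bridge across the chute's lower end, 60 mm wide, 45 mm high; origin on the floor at its uphill face, axes as the deck's. It carries the red stop: a rigid block 26 mm wide, 2.5 to 24.5 mm above the floor, that stands out uphill by 3 to 22 mm as clamped by hand (not measured: see it through the guard or feel it). With the blank home, 15 to 34 mm of it shows uphill of the guard.
- amber: Bystander, not to be moved: 64 x 36 x 28 mm amber glass block on the mat; origin at its underside.
- bluepiece: Bystander, not to be moved: 64 x 36 x 28 mm blue block on the mat; origin at its underside.
Mind the look-alikes: they are no part of the job. Of the things like the blank, leave any that is pink, purple or yellow; of the rest the larger one is meant.

How it is judged:
By the outcome, as a careful person would: the job done as asked, in the order asked, and still so for the second after the job is handed in, with the robot touching nothing.
It also fails if it takes over 64 s, if anything falls off the work surface, if the arm or the gripper's body presses on something with over 40 N, if the wrist force passes 120 N, or if a joint passes its speed limit or range.

## Working session

There is one attempt and no reset: what is moved stays moved. The work goes in short steps, Python scripts to look and compute and a tool call to move; the robot and the scene stay as the last step left them, time stands still between calls to the robot, and variables do not carry over. Pictures are saved under pics/ and viewed, at most 11 in all, crops included, and the job is handed in when it is done.

Besides the shell and the picture viewer there is one more tool, called after ">>>" as name(argument=value, ...), one argument or row to a line, values as JSON. arm_command: Moves the arm, as the interface text tells. Its arguments: {"type":"object","properties":{"series":{"type":"array","items":{"type":"number"}}},"required":["series"]}

```bash
ls; mkdir -p pics
python3 - <<'E'
from cell import monitor, viewer
import cv2, numpy as np
s=monitor.read_state()
for k,v in s.items(): print(k,v)
ims=[]
for n in ("scene","top"):
    p,d=viewer.get_image(n); np.savez(f"pics/{n}0.npz",p=p,d=d)
    cv2.imwrite(f"pics/{n}0.png",p[:,:,::-1])
    m=viewer.camera_model(n); print(n,m)
E
```

```text
pics
clock 0.0
qpos [ 1.12517571  0.62937347  0.03842039  1.51837175 -0.02699372  0.99630754
 -0.02003142]
qd [-1.55992465e-03 -1.32392580e-04  4.80912439e-04  9.09355898e-04
  4.30508373e-04 -1.19988140e-03 -8.47831080e-05]
tau [-4.83693111e-04 -5.63405764e+01  1.22578505e+00 -1.93444723e+01
  1.10277216e-02  1.04501290e-02  1.09567156e-05]
eef_pos [ 240.79158424 -603.07200244  230.36978618]
tool_rot [-3.13965005e+00  1.99229726e-05  3.79809988e-01]
force [ 0.13578524 -0.23821836 -0.04940674]
torque [ 0.01939509 -0.01946279  0.04936607]
gripper_force 0.0
width 85.32657027771336
scene {'mtx': array([[448.24221658,   0.        , 318.88046639],
       [  0.        , 448.24221658, 197.62060706],
       [  0.        ,   0.        ,   1.        ]]), 'dist_coeffs': array([0.00322408, 0.        , 0.        , 0.        , 0.        ]), 'R': array([[-0.86459763,  0.50245328,  0.00341157],
       [ 0.41509822,  0.71807418, -0.55862595],
       [-0.2831332 , -0.48157053, -0.82941269]]), 't': array([ 364.58291758, -235.99853957, 1466.86106915])}
top {'mtx': array([[430.77106426,   0.        , 323.67975499],
       [  0.        , 430.77106426, 202.76988517],
       [  0.        ,   0.        ,   1.        ]]), 'dist_coeffs': array([-0.00639759,  0.        ,  0.        ,  0.        ,  0.        ]), 'R': array([[ 0.01185993, -0.99989892,  0.00784113],
       [-0.98228618, -0.01311689, -0.18692729],
       [ 0.18701124, -0.00548529, -0.98234246]]), 't': array([ 111.67403842,  462.90654693, 1013.95388804])}
```

View pics/scene0.png

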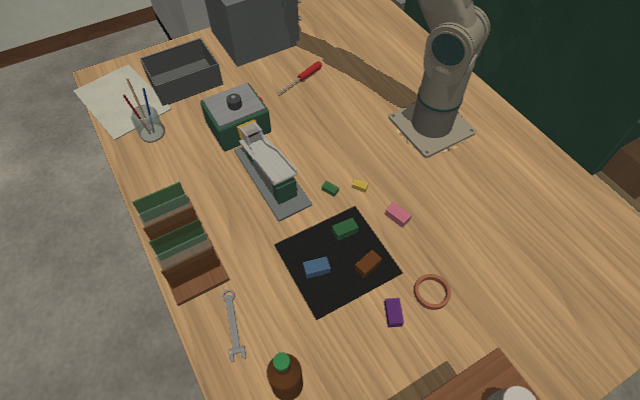

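View pics/top0.png

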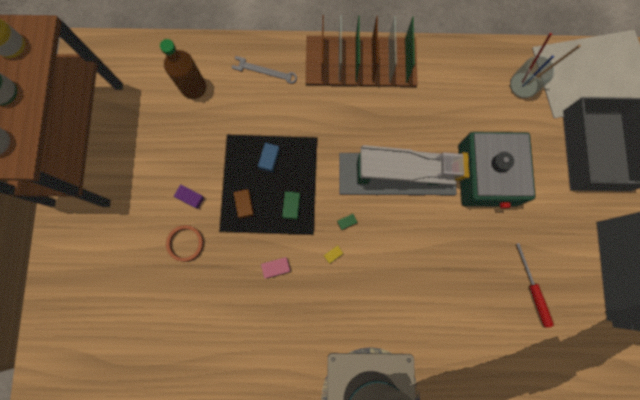

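The top view has two green candidates. The large one on the mat is at (291,205) and the small one off the mat is at (347,222). Pink (275,267), yellow (333,254) and purple (189,196) are ruled out by the task. The large green block on the mat fits the description. The chute runs from (360,165) at its upper end to the yellow bridge at (463,167). Next I'll measure these and confirm the blank in one enlarged crop.

```bash
cat > h.py <<'E'
import numpy as np, cv2
from cell import monitor, viewer
def rays(m,uv):
    uv=np.asarray(uv,float).reshape(-1,1,2)
    n=cv2.undistortPoints(uv,m["mtx"],m["dist_coeffs"]).reshape(-1,2)
    return np.c_[n,np.ones(len(n))]
def onplane(m,uv,p0,nrm):
    R,t=np.array(m["R"]),np.array(m["t"]); C=-R.T@t; d=rays(m,uv)@R
    nrm=np.asarray(nrm,float)
    return C+d*(((np.asarray(p0)-C)@nrm)/(d@nrm))[:,None]
def atdepth(m,uv,z):
    R,t=np.array(m["R"]),np.array(m["t"])
    return (rays(m,uv)*np.asarray(z)[:,None]-t)@R
def proj(m,X):
    return cv2.projectPoints(np.asarray(X,float).reshape(-1,3),cv2.Rodrigues(np.array(m["R"]))[0],np.array(m["t"]),m["mtx"],m["dist_coeffs"])[0].reshape(-1,2)
def hsvmask(p,lo,hi):
    return cv2.inRange(cv2.cvtColor(p,cv2.COLOR_RGB2HSV),lo,hi)
E
python3 - <<'E'
from h import *
out=[]
for n in("top","scene"):
    f=np.load(f"pics/{n}0.npz");p,d=f["p"],f["d"];m=viewer.camera_model(n)
    mk=hsvmask(p,(45,60,30),(90,255,255))
    for c in cv2.findContours(mk,cv2.RETR_EXTERNAL,cv2.CHAIN_APPROX_NONE)[0]:
        a=cv2.contourArea(c)
        if a<60: continue
        c=c.reshape(-1,2); 
        r=cv2.minAreaRect(onplane(m,c,[0,0,29],[0,0,1])[:,:2].astype(np.float32))
        print(n,a,c.mean(0).round(),"rect",np.round(r[0],1),np.round(r[1],1),round(r[2],1))
    # depth grid over the chute
f=np.load("pics/top0.npz");p,d=f["p"],f["d"];m=viewer.camera_model("top")
for v in (150,158,165,172,180,190):
    uv=np.array([(u,v) for u in range(342,480,9)])
    print(v,[tuple(int(q) for q in x) for x in atdepth(m,uv,d[uv[:,1],uv[:,0]])])
a=cv2.resize(p[135:235,215:365],(750,500),interpolation=cv2.INTER_CUBIC)
cv2.imwrite("pics/c1.png",a[:,:,::-1])
b=cv2.resize(p[130:215,335:485],None,fx=5.3,fy=5.3,interpolation=cv2.INTER_CUBIC)
cv2.imwrite("pics/c2.png",b[:,:,::-1])
E
```

```text
top 125.0 [347. 222.] rect [417.9  60. ] [22.4 40.6] 24.0
top 431.0 [291. 205.] rect [458.3 198.8] [42.8 71.9] 84.4
top 912.5 [484. 182.] rect [ 522.2 -280.2] [223.9 146.1] 40.5
top 148.0 [167.  46.] rect [882.9 539.8] [45.9 33.1] 28.3
top 271.5 [410.  48.] rect [ 889.1 -107.4] [ 18.8 179.7] 88.4
top 68.0 [358.  42.] rect [905.2  30.6] [  5.4 141.5] 89.8
scene 232.5 [281. 362.] rect [769.4 426.5] [39.9 36.5] 62.0
scene 744.0 [177. 236.] rect [861.3  -1.2] [137.7  48.9] 0.0
scene 363.5 [344. 228.] rect [458.3 202.1] [48.5 71.6] 85.6
scene 603.0 [159. 197.] rect [ 860.3 -147.5] [136.2  47.5] 0.0
scene 128.5 [330. 188.] rect [425.1  67.6] [32.3 47.4] 25.7
scene 378.5 [285. 190.] rect [537.7  10.5] [62.1 78. ] 89.3
scene 920.0 [235. 124.] rect [ 536.4 -331.6] [192.9 235.1] 0.4
scene 701.5 [448.  50.] rect [-269.6 -252.2] [170.2 115.5] 60.0
scene 21073.0 [567.  63.] rect [-549.2  -40.8] [998.8 622.4] 38.1
scene 313.5 [417.  14.] rect [-285.4 -473.4] [212.9  65.5] 66.5
150 [(612, 70, -3), (611, 47, -1), (576, 33, 109), (576, 12, 111), (578, -9, 104), (580, -31, 99), (581, -53, 97), (582, -
[... 768 characters left out ...]
0, 98), (528, -52, 93), (531, -76, 83), (532, -98, 80), (534, -121, 75), (534, -143, 74), (528, -158, 98), (526, -176, 107), (529, -201, 98), (529, -222, 98), (528, -242, 102)]
180 [(526, 71, 14), (527, 48, 12), (518, 28, 51), (518, 6, 52), (528, -20, 11), (528, -43, 12), (528, -66, 16), (512, -76, 80), (512, -98, 79), (514, -120, 76), (516, -144, 66), (517, -167, 65), (519, -191, 56), (519, -213, 59), (516, -230, 73), (508, -240, 104)]
190 [(502, 70, 6), (501, 48, 12), (500, 25, 15), (501, 2, 14), (502, -20, 11), (502, -43, 14), (503, -66, 8), (503, -89, 11), (504, -112, 9), (505, -136, 6), (504, -158, 11), (504, -181, 10), (505, -204, 10), (507, -231, 0), (492, -230, 68), (485, -240, 101)]
```

View pics/c1.png

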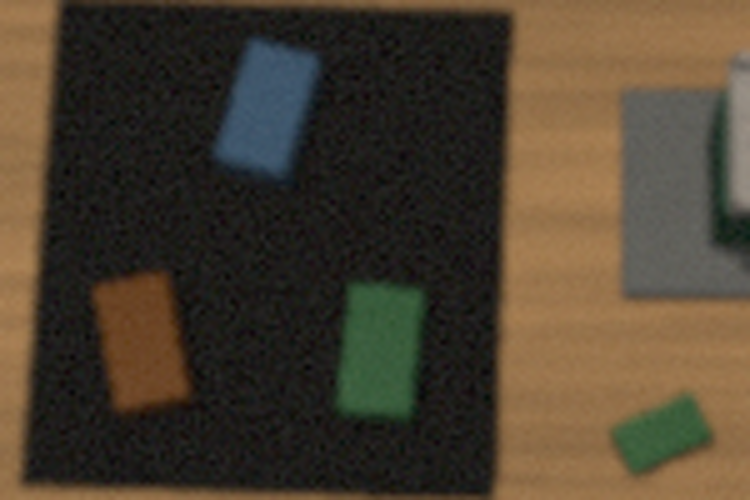

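View pics/c2.png

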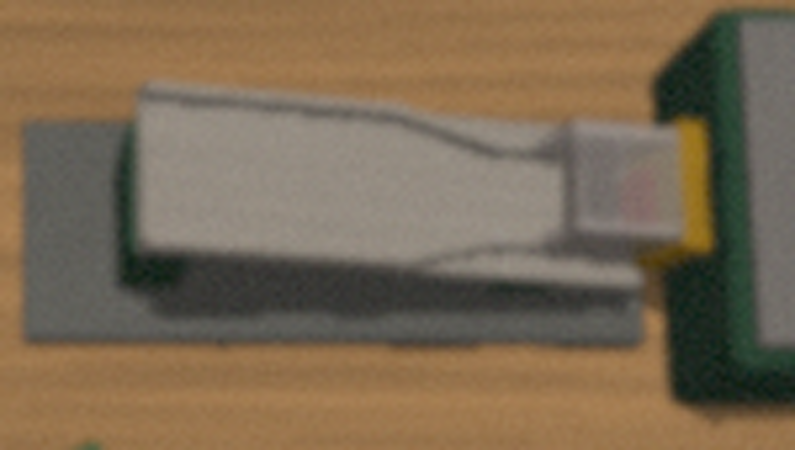

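The crop confirms the large green block on the mat, at (380,350) in the crop. The small green one at (660,433) is off the mat and is not the one. The second crop shows the chute floor, the guard at (570–690,125–235) and the reddish stop behind it at about (640,195). Before moving I'll check obstacle heights along the path.

Run:
```python
from h import *
W=[]
for n in("top","scene"):
    f=np.load(f"pics/{n}0.npz");d=f["d"];m=viewer.camera_model(n)
    v,u=np.nonzero(d>0); X=atdepth(m,np.c_[u,v],d[v,u]); W.append(X)
    g=[]
    for y in range(-700,300,50):
        row=[]
        for x in range(150,750,50):
            s=X[(abs(X[:,0]-x)<25)&(abs(X[:,1]-y)<25)]
            row.append(int(np.percentile(s[:,2],95)) if len(s)>5 else -1)
        print(n,y,row)
# floor plane fit from top depth
X=W[0]
s=X[(X[:,1]>-130)&(X[:,1]<20)&(abs(X[:,0]-545)<22)&(X[:,2]>55)&(X[:,2]<135)]
A=np.c_[s[:,0]-545,s[:,1]+60,np.ones(len(s))]
c=np.linalg.lstsq(A,s[:,2],rcond=None)[0]; r=s[:,2]-A@c; k=abs(r)<8
c=np.linalg.lstsq(A[k],s[k,2],rcond=None)[0]; print(len(s),c,np.std((s[:,2]-A@c)[k]))
```

```text
top -700 [-1, -1, -1, -1, -1, -1, 2, 2, 34, 49, 56, 64]
top -650 [1, -1, -1, -1, -1, -1, 2, 73, 42, 48, 56, 67]
top -600 [68, 109, 117, 125, 134, 141, 132, 88, 7, 7, 7, 74]
top -550 [1, 1, 2, 2, 7, 5, 2, 88, -1, -1, -1, 87]
top -500 [2, 2, 2, 2, 2, 2, 2, 78, 86, 87, 85, 85]
top -450 [2, 24, 2, 2, 2, 2, 2, 2, 2, 2, 2, 3]
top -400 [3, 25, 24, 14, 11, 2, 2, 99, 100, 100, 87, 2]
top -350 [2, 2, 2, 2, 13, 2, 98, 107, 108, 108, 101, 2]
top -300 [2, 2, 2, 2, 2, 2, 99, 107, 139, 108, 102, 2]
top -250 [2, 2, 2, 2, 2, 2, 98, 107, 109, 107, 99, 2]
top -200 [2, 2, 2, 2, 2, 2, 2, 96, 108, 95, 2, 3]
top -150 [2, 2, 3, 2, 2, 2, 2, 79, 112, 73, 2, 2]
top -100 [2, 2, 2, 2, 2, 2, 2, 92, 87, 94, 3, 2]
top -50 [2, 3, 2, 2, 2, 2, 2, 103, 100, 109, 2, 3]
top 0 [2, 2, 2, 3, 2, 2, 2, 117, 112, 121, 2, 2]
top 50 [2, 2, 2, 2, 3, 21, 20, 110, 115, 113, 2, 2]
top 100 [2, 2, 2, 3, 20, 15, 3, 9, 10, 9, 2, 3]
top 150 [2, 2, 3, 2, 2, 6, 6, 6, 6, 6, 5, 2]
top 200 [2, 2, 3, 29, 3, 6, 34, 33, 6, 6, 6, 3]
top 250 [2, 2, 2, 30, 2, 6, 7, 6, 33, 34, 6, 3]
scene -700 [-1, -1, -1, -1, -1, -1, 181, 86, 88, 87, 87, 87]
scene 
[... 401 characters left out ...]
]
scene -300 [4, 4, 4, 4, 4, 4, 105, 109, 139, 110, 98, 4]
scene -250 [4, 4, 4, 4, 4, 4, 102, 108, 110, 108, 97, 4]
scene -200 [5, 4, 5, 4, 4, 4, 4, 105, 109, 75, 3, 4]
scene -150 [4, 4, 4, 4, 4, 4, 4, 110, 113, 71, 4, 4]
scene -100 [4, 5, 5, 4, 4, 4, 4, 98, 88, 91, 4, 4]
scene -50 [5, 4, 4, 4, 4, 4, 3, 109, 101, 104, 4, 3]
scene 0 [4, 5, 4, 4, 4, 4, 4, 119, 114, 117, 3, 4]
scene 50 [4, 4, 4, 4, 8, 21, 21, 114, 114, 77, 4, 4]
scene 100 [4, 4, 4, 17, 21, 12, 4, 8, 9, 7, 4, 3]
scene 150 [4, 4, 4, 4, 5, 7, 8, 7, 7, 7, 6, 3]
scene 200 [4, 4, 4, 31, 8, 7, 35, 34, 7, 7, 6, 3]
scene 250 [4, 4, 4, 31, 4, 7, 8, 8, 34, 34, 7, 3]
1059 [-2.03250721e-03  2.55684496e-01  9.13365060e+01] 1.7242700167614593
```

Run:
```python
from h import *
m=viewer.camera_model("wrist");p,d=viewer.get_image("wrist")
cv2.imwrite("pics/w0.png",p[:,:,::-1]); print(m["R"],m["t"],m["mtx"][0],-np.array(m["R"]).T@m["t"])
uv=np.array([(u,v) for v in range(20,400,60) for u in range(20,640,100)])
X=atdepth(m,uv,d[uv[:,1],uv[:,0]])
for a,b in zip(uv,X): print(a,b.astype(int),end=' ')
```

```text
[[ 3.70303571e-01 -9.28910507e-01 -7.31128293e-04]
 [-8.85617918e-01 -3.53282554e-01  3.01450393e-01]
 [-2.80278732e-01 -1.10980657e-01 -9.53481581e-01]] [-648.43658982  -37.93184847  378.90978816] [322.35213917   0.         320.45265028] [ 312.72561517 -573.68856488  372.2439843 ]
[20 20] [ 272 -261   -1] [120  20] [ 310 -354   -1] [220  20] [ 348 -448    0] [320  20] [ 386 -543    0] [420  20] [ 352 -596  239] [520  20] [ 365 -629  240] [620  20] [ 378 -663  238] [20 80] [ 213 -267    0] [120  80] [ 253 -364   -1] [220  80] [ 293 -464    0] [320  80] [ 333 -564   -1] [420  80] [ 334 -606  239] [520  80] [ 348 -642  238] [620  80] [ 362 -676  238] [ 20 140] [ 148 -273   -1] [120 140] [ 189 -377   -1] [220 140] [ 232 -482    0] [320 140] [ 298 -579  232] [420 140] [ 314 -616  239] [520 140] [ 328 -654  238] [620 140] [ 343 -690  239] [ 20 200] [  75 -281    0] [120 200] [ 118 -390   -2] [220 200] [ 163 -502    0] [320 200] [ 275 -588  238] [420 200] [ 291 -627  239] [520 200] [ 307 -667  239] [620 200] [ 322 -706  239] [ 20 260] [  -6 -290   -1] [120 260] [  38 -406   -1] [220 260] [  85 -525   -1] [320 260] [ 248 -598  239] [420 260] [ 265 -641  238] [520 260] [ 282 -682  239] [620 260] [ 299 -723  239] [ 20 320] [ -98 -301   -1] [120 320] [ -52 -424   -2] [220 320] [ 215 -566  256] [320 320] [ 218 -610  239] [420 320] [ 237 -655  239] [520 320] [ 255 -699  239] [620 320] [ 272 -743  239] [ 20 380] [-202 -314    0] [120 380] [ 218 -547  296] [220 380] [ 247 -574  313] [320 380] [ 251 -597  308] [420 380] [ 265 -616  314] [520 380] [ 262 -656  297] [620 380] [ 242 -766  239]
```

View pics/w0.png

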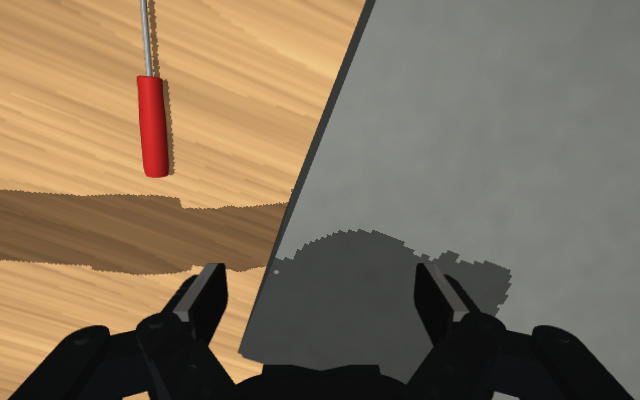

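The wrist view shows the tool just above a grey cabinet. Its edge runs from (372,0) to (240,350) and its top is at z of about 239. I'll lift first, then travel.

>>> arm_command(
  series=[100, 0, 0, -4, 0, 100, 0, 0, -8, 0, 100, 3.5, -1.9, -10, 0, 100, 7, -3.7, -12, 0, 100, 10.6, -5.6, -12, 0],
)

```text
clock: 0.57
eef_pos: [316.6, -516.8, 354.8]
tool_rot: [3.135, -0.001, 0.376]
force: [1.9, -0.3, -0.1]
width: 85.5
gripper_force: 0.0
```

>>> arm_command(
  series=[100, 3.5, -1.9, 0, 0, 100, 7, -3.7, 0, 0, 100, 10.6, -5.6, 0, 0, 100, 14, -7.4, 0, 0, 100, 17.5, -9.3, 0, 0],
)

```text
clock: 0.98
eef_pos: [444.9, -362.5, 351.0]
tool_rot: [-3.141, 0.0, 0.38]
force: [0.2, -0.5, -0.8]
width: 85.5
gripper_force: 0.0
```

>>> arm_command(
  series=[100, 1.5, -3.8, 0, 0, 100, 3, -7.6, 0, 0, 100, 4.5, -11.5, 0, 0, 100, 6, -15.3, 0, 0, 100, 7.4, -19.1, 0, 0],
)

```text
clock: 1.4
eef_pos: [441.7, -157.1, 351.0]
tool_rot: [-3.141, 0.0, 0.38]
force: [1.0, 0.3, -0.3]
width: 85.6
gripper_force: 0.0
```

>>> arm_command(
  series=[100, 1.5, -3.8, 0, 0, 100, 3, -7.6, 0, 0, 100, 4.5, -11.5, 0, 0, 100, 6, -15.3, 0, 0, 100, 7.4, -19.1, 0, 0],
)

```text
clock: 1.82
eef_pos: [439.5, 47.5, 351.2]
tool_rot: [3.141, -0.0, 0.38]
force: [0.5, -0.0, 0.5]
width: 85.1
gripper_force: 0.0
```

>>> arm_command(
  series=[100, 1.4, -3.4, 1, 6, 100, 2.7, -6.8, 2, 12, 100, 4, -10.2, 4, 18, 100, 5.3, -13.6, 6, 24, 100, 5.3, -13.6, 8, 27.4],
)

```text
clock: 2.23
eef_pos: [438.7, 198.4, 271.3]
tool_rot: [-3.136, -0.002, -0.096]
force: [0.8, 0.8, -0.8]
width: 85.5
gripper_force: 0.0
```

```bash
cat >> h.py <<'E'
def green(n,lo=250):
    s=monitor.read_state(); m=viewer.camera_model(n); p,d=viewer.get_image(n)
    mk=hsvmask(p,(45,60,30),(90,255,255)); res=[]
    for c in cv2.findContours(mk,cv2.RETR_EXTERNAL,cv2.CHAIN_APPROX_NONE)[0]:
        if cv2.contourArea(c)>lo: res.append(c.reshape(-1,2))
    return s,m,p,d,mk,res
E
python3 - <<'E'
from h import *
s,m,p,d,mk,res=green("wrist",400)
cv2.imwrite("pics/w1.png",p[:,:,::-1]); print(s["clock"],s["eef_pos"].round(1),s["tool_rot"].round(4),s["qpos"].round(2))
for c in res:
    k=np.zeros_like(mk);cv2.drawContours(k,[c.reshape(-1,1,2)],-1,255,-1);v,u=np.nonzero((k>0)&(d>0))
    X=atdepth(m,np.c_[u,v],d[v,u]); zt=np.percentile(X[:,2],70); T=X[abs(X[:,2]-zt)<4]
    r=cv2.minAreaRect(T[:,:2].astype(np.float32)); print(cv2.contourArea(c),c.mean(0).round(),"ztop",zt.round(1),r,T.mean(0).round(1))
E
```

```text
2.2333 [438.7 198.4 271.3] [-3.136e+00 -2.300e-03 -9.630e-02] [-0.32  0.34 -0.21  1.92  0.09  0.88 -2.24]
835.5 [435. 171.] ztop 19.4 ((420.2542419433594, 58.844791412353516), (25.570085525512695, 44.700401306152344), 25.723787307739258) [420.8  59.   19. ]
1619.0 [320. 154.] ztop 31.4 ((457.6101989746094, 199.071533203125), (35.320743560791016, 64.20492553710938), 85.0769271850586) [458.5 198.8  31.1]
2912.0 [483.  52.] ztop 85.4 ((546.4585571289062, 28.096908569335938), (59.77716827392578, 13.834505081176758), 0.5878053903579712) [547.3  28.6  85.9]
```

View pics/w1.png

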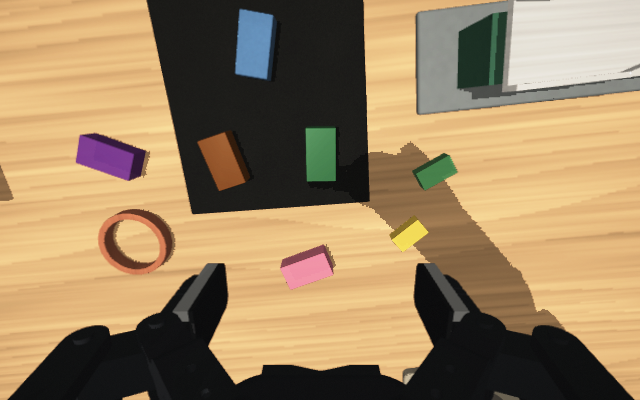

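The wrist view shows the blank at (320,154) with clear space for the fingers on both sides. The nearest block, amber, is at (223,160). I'll descend now.

>>> arm_command(
  series=[100, 1, -0.1, 4, -0.6, 100, 1.9, -0.2, 8, -0.6, 100, 1.9, -0.2, 12, -0.6, 100, 1.9, -0.2, 16, -0.6, 100, 1.9, -0.2, 20, -0.6],
)

```text
clock: 2.7
eef_pos: [458.4, 190.7, 69.8]
tool_rot: [3.141, -0.001, -0.088]
force: [0.8, -0.1, -0.9]
width: 85.9
gripper_force: 0.0
```

>>> arm_command(
  series=[100, 0, 0, 3, 0, 100, 0, 0, 5, 0, 100, 0, 0, 6, 0, 100, 0, 0, 6, 0, 100, 0, 0, 6, 0],
)

```text
clock: 3.12
eef_pos: [458.3, 191.4, 11.5]
tool_rot: [3.141, -0.0, -0.088]
force: [0.4, -0.5, 0.5]
width: 85.7
gripper_force: 0.0
```

>>> arm_command(
  series=[0, 0, 0, 0, 0, 0, 0, 0, 0, 0, 0, 0, 0, 0, 0, 0, 0, 0, 0, 0, 0, 0, 0, 0, 0],
)

```text
clock: 3.53
eef_pos: [458.9, 192.3, 12.4]
tool_rot: [-3.14, -0.002, -0.088]
force: [0.3, 0.4, 8.7]
width: 34.8
gripper_force: 60.3
```

>>> arm_command(
  series=[0, 0, 0, -2, 0, 0, 0, 0, -6, 0, 0, 0, 0, -10, 0, 0, 0, 0, -14, 0, 0, 0, 0, -18, 0],
)

```text
clock: 3.95
eef_pos: [457.2, 191.2, 193.1]
tool_rot: [3.141, 0.001, -0.088]
force: [1.4, 0.1, -2.3]
width: 34.5
gripper_force: 60.6
```

>>> arm_command(
  series=[0, 2, 3.6, -2, -7, 0, 4, 7.2, -4, -14, 0, 6, 10.8, -6, -21, 0, 8, 14.4, -8, -28, 0, 10, 18, -10, -35],
)

```text
clock: 4.37
eef_pos: [532.2, 22.7, 281.1]
tool_rot: [3.141, 0.0, 0.522]
force: [1.6, 0.1, -1.9]
width: 34.7
gripper_force: 60.7
```

>>> arm_command(
  series=[0, 0, 0, 0, -7, 0, 0, 0, 0, -14, 0, 0, 0, 0, -21, 0, 0, 0, 0, -28, 0, 0, 0, 0, -35],
)

```text
clock: 4.78
eef_pos: [531.8, 24.1, 279.9]
tool_rot: [-3.141, 0.001, 1.133]
force: [-0.0, 0.1, -1.8]
width: 34.6
gripper_force: 60.7
```

>>> arm_command(
  series=[0, 0, 0, 0, -7, 0, 0, 0, 0, -14, 0, 0, 0, 0, -21, 0, 0, 0, 0, -25.3, 0, 0, 0, 0, -25.3],
)

```text
clock: 5.2
eef_pos: [531.8, 24.2, 279.7]
tool_rot: [-3.141, 0.0, 1.57]
force: [-0.6, -0.7, -1.9]
width: 34.9
gripper_force: 60.7
```

Run:
```python
from h import *
s,m,p,d,mk,res=green("wrist",400)
np.savez("pics/w2.npz",p=p,d=d,R=m["R"],t=m["t"])
cv2.imwrite("pics/w2.png",p[:,:,::-1]); print(s["clock"],s["eef_pos"].round(1),s["tool_rot"].round(4),s["width"],s["qpos"].round(2),s["force"])
```

```text
5.2 [531.8  24.2 279.7] [-3.1406e+00  3.0000e-04  1.5703e+00] 34.88493175401314 [ 0.34  0.47 -0.65  1.77  0.33  1.02 -0.43] [-0.62753388 -0.70597625 -1.94135394]
```

View pics/w2.png

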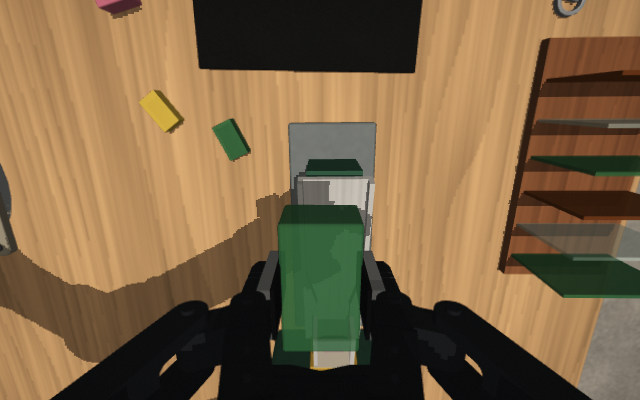

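The wrist view shows the blank held straight and centred at (320,280). The chute's upper end is behind it, with corners at (297,178) and (375,178). Now I'll work out the deck axis.

Run:
```python
from h import *
f=np.load("pics/w2.npz");m=viewer.camera_model("wrist");d=f["d"];p=f["p"]
v,u=np.nonzero(d>0);X=atdepth(m,np.c_[u,v],d[v,u])
fl=lambda X:91.3+.2557*(X[:,1]+60)
for Y,nm in((X,"w"),):
  for y in range(-10,36,5):
    k=(abs(Y[:,1]-y)<2.5)&(abs(Y[:,2]-fl(Y)-5)<10)&(abs(Y[:,0]-545)<60)
    if k.sum()>5: print(nm,y,k.sum(),np.percentile(Y[k,0],[1,99]).round(1),Y[k,2].min().round(),Y[k,2].max().round())
n=np.array([0,-np.sin(.25),np.cos(.25)]);P=np.array([545,-60,91.3])
T=np.load("pics/top0.npz");mt=viewer.camera_model("top")
c=lambda a:np.array(a)/5.3+[335,130]-.4
print("upper wall outer", onplane(mt,c([(140,82),(140,250)]),P+10*n,n).round(1))
print("walls near guard", onplane(mt,c([(400,103),(415,268),(560,125),(640,285)]),P+10*n,n).round(1))
print("guard corners/bridge top",onplane(mt,c([(570,122),(572,236),(680,120),(683,238),(712,250),(708,120)]),P+45*n,n).round(1))
# red seen through guard
p=T["p"].astype(int);r=p[150:185,440:470,0]-p[150:185,440:470,1]
print("red map");q=np.argwhere(r>25)
for vv in range(152,182,2): print(150+vv-150,(r[vv-150]).tolist())
```

```text
w -10 45 [573.1 583.2] 102.0 116.0
w -5 58 [571.3 582.9] 104.0 117.0
w 0 66 [569.4 583.5] 105.0 118.0
w 5 287 [512.7 582.7] 106.0 120.0
w 10 350 [510.1 582.7] 107.0 122.0
w 15 334 [510.6 582.6] 109.0 122.0
w 20 356 [510.4 582.6] 109.0 124.0
w 25 348 [510.2 583. ] 111.0 125.0
w 30 478 [510.  582.9] 110.0 126.0
w 35 9 [528.6 579.4] 110.0 112.0
upper wall outer [[583.3  32.9 125.3]
 [507.5  33.3 125.4]]
walls near guard [[ 585.4  -87.5   94.6]
 [ 509.1  -92.5   93.3]
 [ 582.4 -165.3   74.7]
 [ 509.5 -201.7   65.4]]
guard corners/bridge top [[ 571.9 -159.   112.5]
 [ 519.7 -157.7  112.8]
 [ 577.9 -212.6   98.8]
 [ 523.1 -211.1   99.1]
 [ 518.7 -225.1   95.6]
 [ 579.3 -226.5   95.2]]
red map
152 [29, 32, 28, 23, 24, 25, 28, 26, 25, 26, 28, 29, 29, 30, 31, 31, 31, 27, 14, -3, -5, 0, 12, 19, 18, 16, 11, 8, -4, -14]
154 [10, 11, 11, 9, 11, 9, 11, 13, 9, 11, 13, 9, 10, 12, 14, 18, 17, 15, 10, 8, 9, 12, 19, 33, 35, 36, 34, 26, 14, -8]
156 [8, 6, 3, 5, 6, 7, 5, 6, 9, 8, 9, 8, 6, 9, 7, 9, 9, 11, 8, 8, 12, 11, 17, 28, 38, 38, 35, 26, 22, -4]
158 [6, 6, 7, 6, 7, 7, 4, 7, 6, 9, 6, 8, 5, 9, 6, 11, 6
[... 569 characters left out ...]
5, 9, 13, 12, 22, 32, 36, 38, 34, 22, 6]
170 [9, 8, 7, 9, 6, 6, 6, 7, 6, 8, 6, 9, 15, 19, 21, 24, 23, 23, 20, 15, 12, 11, 13, 20, 30, 38, 37, 35, 25, 9]
172 [7, 7, 6, 6, 7, 10, 6, 8, 6, 8, 5, 10, 14, 13, 15, 15, 16, 15, 17, 11, 13, 12, 9, 19, 29, 38, 35, 36, 27, 12]
174 [8, 6, 5, 6, 5, 4, 8, 6, 8, 7, 7, 6, 8, 8, 10, 7, 9, 10, 9, 9, 9, 8, 10, 16, 31, 37, 36, 35, 28, 19]
176 [3, 3, 3, 5, 5, 3, 6, 8, 6, 4, 3, 6, 5, 6, 7, 9, 10, 11, 9, 14, 19, 20, 21, 24, 31, 31, 32, 32, 27, 17]
178 [6, 6, 6, 5, 6, 5, 5, 5, 7, 3, 8, 3, 4, 8, 8, 12, 18, 18, 22, 19, 19, 18, 17, 12, 13, 9, 6, 6, 1, -4]
180 [8, 10, 8, 5, 9, 9, 9, 6, 9, 7, 9, 7, 8, 6, 11, 11, 16, 18, 14, 14, 10, 5, 0, -3, -11, -12, -17, -7, -14, -13]
```

Run:
```python
from h import *
mt=viewer.camera_model("top")
n=np.array([0,-np.sin(.25),np.cos(.25)]);P=np.array([545,-60,91.3])
print(-np.array(mt["R"]).T@mt["t"])
for u in (442.2,451.8,458.6,462.5):
    for h in (2.5,24.5,45):
        w=onplane(mt,[(u,167)],P+h*n,n)[0]; dx=-(w-(P+h*n))@np.array([0,np.cos(.25),np.sin(.25)]); print(u,h,"deck-x rel to y=-60 point:",dx.round(1))
```

```text
[ 263.76147809  123.2964753  1081.7041698 ]
442.2 2.5 deck-x rel to y=-60 point: 114.2
442.2 24.5 deck-x rel to y=-60 point: 101.3
442.2 45 deck-x rel to y=-60 point: 89.2
451.8 2.5 deck-x rel to y=-60 point: 140.7
451.8 24.5 deck-x rel to y=-60 point: 127.1
451.8 45 deck-x rel to y=-60 point: 114.4
458.6 2.5 deck-x rel to y=-60 point: 159.6
458.6 24.5 deck-x rel to y=-60 point: 145.6
458.6 45 deck-x rel to y=-60 point: 132.5
462.5 2.5 deck-x rel to y=-60 point: 170.6
462.5 24.5 deck-x rel to y=-60 point: 156.3
462.5 45 deck-x rel to y=-60 point: 142.9
```

>>> arm_command(
  series=[0, -3, 0.8, 0, -0.7, 0, -6.3, 1.54, 1, -0.7, 0, -6.3, 1.54, 5, -0.7, 0, -6.3, 1.54, 9, -0.7, 0, -6.3, 1.54, 13, -0.7],
)

```text
clock: 5.67
eef_pos: [547.9, -39.7, 149.0]
tool_rot: [3.14, 0.001, 1.576]
force: [-0.4, -1.0, -2.5]
width: 34.4
gripper_force: 60.8
```

>>> arm_command(
  series=[0, 0, 0, 1, 0, 0, 0, 0, 2, 0, 0, 0, 0, 2.5, 0, 0, 0, 0, 2.5, 0, 0, 0, 0, 2.5, 0],
)

```text
clock: 6.08
eef_pos: [549.1, -38.1, 126.6]
tool_rot: [3.139, 0.0, 1.581]
force: [0.4, -0.0, -2.2]
width: 35.0
gripper_force: 60.7
```

Run:
```python
from h import *
s=monitor.read_state();print(s["eef_pos"].round(1),s["force"].round(1),s["torque"].round(2))
p,d=viewer.get_image("scene");mt=viewer.camera_model("scene")
cv2.imwrite("pics/s3.png",cv2.resize(p[105:225,220:330],(715,585) if 0 else None,fx=4.8,fy=4.8,interpolation=cv2.INTER_CUBIC)[:,:,::-1])
```

```text
[549.1 -38.1 126.6] [ 0.4 -0.  -2.2] [ 0.01  0.   -0.  ]
```

View pics/s3.png

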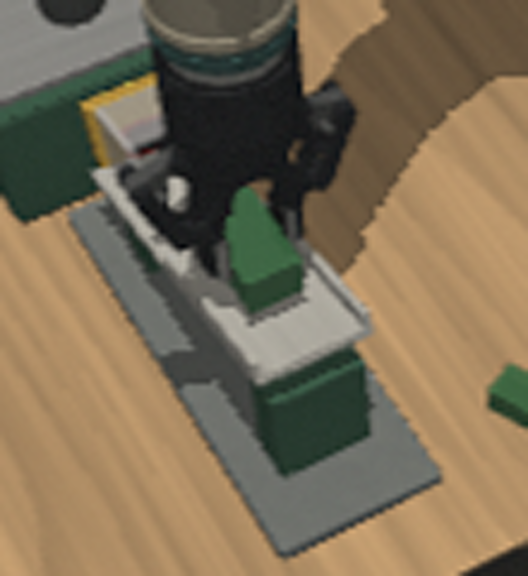

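The scene crop shows the blank at (265,255), just above the chute floor, lengthwise and between the walls. Lowering it to touch.

>>> arm_command(
  series=[0, 0, -0.15, 0.3, 0, 0, 0, -0.15, 0.6, 0, 0, 0, -0.15, 0.9, 0, 0, 0, -0.15, 0.9, 0, 0, 0, -0.15, 0.9, 0],
)

```text
clock: 6.55
eef_pos: [546.1, -38.5, 115.8]
tool_rot: [-3.141, -0.0, 1.581]
force: [0.2, 0.3, -2.2]
width: 34.8
gripper_force: 60.7
```

>>> arm_command(
  series=[0, 0, 0, 0.1, 0, 0, 0, 0, 0.2, 0, 0, 0, 0, 0.2, 0, 0, 0, 0, 0.2, 0, 0, 0, 0, 0.2, 0],
)

```text
clock: 6.97
eef_pos: [546.2, -38.4, 113.9]
tool_rot: [-3.142, 0.0, 1.581]
force: [0.4, -0.3, -1.9]
width: 34.6
gripper_force: 60.9
```

>>> arm_command(
  series=[0, 0, 0, 0.1, 0, 0, 0, 0, 0.2, 0, 0, 0, 0, 0.2, 0, 0, 0, 0, 0.2, 0, 0, 0, 0, 0.2, 0],
)

```text
clock: 7.38
eef_pos: [546.3, -38.6, 113.3]
tool_rot: [3.141, 0.001, 1.581]
force: [-2.6, -0.5, 10.8]
width: 34.6
gripper_force: 62.6
```

>>> arm_command(
  series=[0, 0, 0, -0.05, 0, 60, 0, 0, -0.05, 0, 60, 0, 0, -0.05, 0, 60, 0, 0, -0.05, 0, 60, 0, 0, -0.05, 0],
)

```text
clock: 7.8
eef_pos: [546.3, -38.4, 112.3]
tool_rot: [-3.142, -0.0, 1.581]
force: [-0.5, 0.5, 0.5]
width: 51.3
gripper_force: 0.0
```

>>> arm_command(
  series=[60, 0, 0, -2, 0, 60, 0, 0, -6, 0, 60, 0, 0, -10, 0, 60, -2, 0, -13, 0, 60, -5, 0, -14, 0],
)

```text
clock: 8.22
eef_pos: [549.7, -84.7, 257.7]
tool_rot: [3.133, -0.002, 1.588]
force: [0.5, 0.2, -0.4]
width: 51.3
gripper_force: 0.0
```

>>> arm_command(
  series=[60, -4, 0, 0, 0, 60, -8, 0, 0, 0, 60, -11, 0, 0, 0, 60, -11, 0, 0, 0, 60, -11, 0, 0, 0],
)

```text
clock: 8.63
eef_pos: [547.2, -200.8, 251.8]
tool_rot: [-3.141, 0.0, 1.576]
force: [-0.1, 1.2, -1.1]
width: 51.3
gripper_force: 0.0
```

Run:
```python
from h import *
s,m,p,d,mk,res=green("wrist",400)
np.savez("pics/w3.npz",p=p,d=d,R=m["R"],t=m["t"])
cv2.imwrite("pics/w3.png",p[:,:,::-1]); print(s["clock"],s["eef_pos"].round(1),s["tool_rot"].round(4))
n=np.array([0,-np.sin(.25),np.cos(.25)]);P=np.array([545,-60,91.3]);e=np.array([0,-np.cos(.25),-np.sin(.25)])
for c in res:
    k=np.zeros_like(mk);cv2.drawContours(k,[c.reshape(-1,1,2)],-1,255,-1);v,u=np.nonzero((k>0)&(d>0))
    X=atdepth(m,np.c_[u,v],d[v,u])-P; D=np.c_[X@e-142,X[:,0],X@n]
    ht=np.percentile(D[:,2],80);T=D[abs(D[:,2]-ht)<3]
    print(cv2.contourArea(c),c.mean(0).round(),"h",ht.round(1),cv2.minAreaRect(T[:,:2].astype(np.float32)))
```

```text
8.6333 [ 547.2 -200.8  251.8] [-3.1407  0.      1.5761]
4283.0 [321. 224.] h 51.1 ((37.75373840332031, 2.2540359497070312), (35.23379135131836, 168.9201202392578), 3.7035117149353027)
605.0 [597.  77.] h 14.9 ((-103.10908508300781, 260.4236755371094), (23.93699836730957, 4.04718542098999), 77.38652038574219)
1814.5 [321.  19.] h 28.5 ((-144.55340576171875, 1.9433231353759766), (26.158349990844727, 35.68597412109375), 0.4049379825592041)
```

View pics/w3.png

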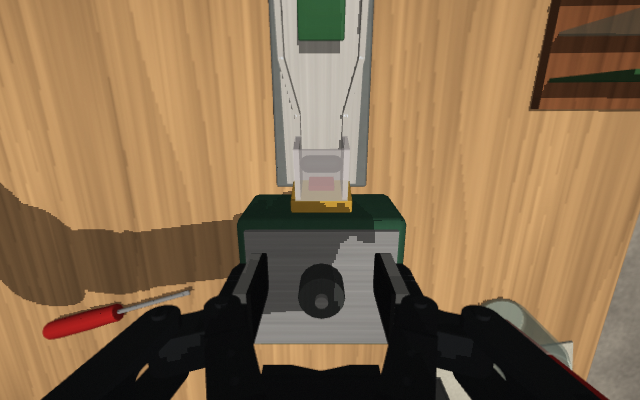

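The wrist view shows the blank lying flat and centred in the chute, with its nose edge at (321,40). Through the guard I can see the shoe at rows 155–171 and the red stop at (309–334, 177–190). The yellow bridge top is at about row 199.

Run:
```python
from h import *
f=np.load("pics/w3.npz");p=f["p"].astype(int);m=viewer.camera_model("wrist")
print(np.abs(np.array(m["t"])-f["t"]).max(), (-np.array(m["R"]).T@m["t"]).round(1))
print([(v,p[v,321].tolist()) for v in range(34,46,2)],"\n",[(v,*p[v,321].tolist()) for v in range(148,210,1)])
r=(p[183,:,0]-p[183,:,1]);print("red cols",[(u,int(r[u])) for u in range(300,345,2)])
n=np.array([0,-np.sin(.25),np.cos(.25)]);P=np.array([545,-60,91.3]);e=np.array([0,-np.cos(.25),-np.sin(.25)])
for v in (40.5,149.5,155,171.5,176.5,190.5,199):
    print(v,{h:round(float((onplane(m,[(321,v)],P+h*n,n)[0]-P)@e-142),1) for h in(0,2.5,24.5,28,34.5,45)})
```

```text
0.6496229143928076 [ 547.2 -120.3  393.9]
[(34, [49, 90, 54]), (36, [49, 91, 55]), (38, [48, 91, 54]), (40, [53, 69, 53]), (42, [104, 100, 94]), (44, [103, 100, 94])] 
 [(148, 195, 188, 177), (149, 154, 148, 143), (150, 162, 156, 152), (151, 173, 166, 162), (152, 173, 166, 163), (153, 173, 166, 162), (154, 173, 166, 163), (155, 149, 143, 140), (156, 141, 135, 133), (157, 140, 134, 132), (158, 142, 136, 133), (159, 141, 135, 133), (160, 142, 137, 133), (161, 142, 137, 135), (162, 143, 138, 134), (163, 143, 138, 136), (164, 143, 138, 135), (165, 142, 137, 135), (166, 142, 136, 134), (167, 142, 136, 134), (168, 141, 134, 132), (169, 140, 134, 132), (170, 140, 134, 132), (171, 141, 135, 132), (172, 148, 143, 141), (173, 173, 167, 162), (174, 173, 166, 162), (175, 173, 166, 162), (176, 171, 159, 154), (177, 165, 136, 134), (178, 165, 136, 133), (179, 165, 136, 133), (180, 166, 138, 134), (181, 165, 136, 134), (182, 165, 136, 133), (183, 166, 138, 134), (184, 165, 137, 133), (185, 165, 136, 133), (186, 169, 137, 133), (187, 169, 138, 134), (188, 168, 138, 133), (189, 169, 138, 134), (190, 
[... 499 characters left out ...]
28), (314, 28), (316, 29), (318, 28), (320, 28), (322, 29), (324, 29), (326, 28), (328, 28), (330, 28), (332, 29), (334, 15), (336, 13), (338, 13), (340, 10), (342, 8), (344, 9)]
40.5 {0: -131.5, 2.5: -131.8, 24.5: -133.7, 28: -134.0, 34.5: -134.5, 45: -135.5}
149.5 {0: -32.8, 2.5: -33.8, 24.5: -42.8, 28: -44.2, 34.5: -46.9, 45: -51.2}
155 {0: -26.8, 2.5: -27.9, 24.5: -37.3, 28: -38.8, 34.5: -41.5, 45: -46.0}
171.5 {0: -8.1, 2.5: -9.3, 24.5: -20.0, 28: -21.7, 34.5: -24.9, 45: -30.0}
176.5 {0: -2.2, 2.5: -3.4, 24.5: -14.6, 28: -16.4, 34.5: -19.6, 45: -25.0}
190.5 {0: 15.0, 2.5: 13.6, 24.5: 1.2, 28: -0.8, 34.5: -4.4, 45: -10.3}
199 {0: 25.8, 2.5: 24.3, 24.5: 11.2, 28: 9.1, 34.5: 5.2, 45: -1.1}
```

>>> arm_command(
  series=[0, 4, 0, 0, 0, 0, 8, 0, 0, 0, 0, 12, 0, 0, 0, 0, 16, 0.1, 0, 0, 0, 20, 0.15, 0, 0],
)

```text
clock: 9.1
eef_pos: [546.5, 5.7, 252.7]
tool_rot: [3.141, -0.001, 1.584]
force: [0.8, 0.4, -0.3]
width: -0.1
gripper_force: 0.0
```

>>> arm_command(
  series=[0, 2.6, 0, 0, 0, 0, 2.6, 0, 3, 0, 0, 2.6, 0, 6, 0, 0, 2.6, 0, 9, 0, 0, 2.6, 0, 9, 0],
)

```text
clock: 9.52
eef_pos: [542.7, 29.1, 158.0]
tool_rot: [-3.132, 0.0, 1.585]
force: [-1.3, -0.5, 0.3]
width: 0.0
gripper_force: 0.0
```

>>> arm_command(
  series=[0, -0.3, 0.2, 1, 0, 0, -0.6, 0.2, 2, 0, 0, -0.6, 0.2, 3, 0, 0, -0.6, 0.2, 3.4, 0, 0, -0.6, 0.2, 3.4, 0],
)

```text
clock: 9.93
eef_pos: [548.8, 21.4, 128.0]
tool_rot: [-3.141, 0.0, 1.58]
force: [-0.7, 0.0, -0.9]
width: -0.2
gripper_force: 0.0
```

Run:
```python
from h import *
import time
s=monitor.read_state();print(s["eef_pos"].round(1),s["force"].round(1))
viewer.get_image("top");viewer.get_image("top");s=monitor.read_state();print(s["eef_pos"].round(1),s["force"].round(1))
```

```text
[548.8  21.4 128. ] [-0.7  0.  -0.9]
[549.5  21.7 128.9] [0.3 0.  0.4]
```

>>> arm_command(
  series=[0, 0, -0.2, 0.5, 0, 0, -0.3, -0.2, 0.6, 0, 0, -0.6, -0.2, 0.7, 0, 0, -0.9, -0.2, 0.8, 0, 0, -1.2, -0.2, 0.9, 0],
)

```text
clock: 10.45
eef_pos: [547.4, 9.0, 119.4]
tool_rot: [3.141, 0.0, 1.58]
force: [-0.4, 0.2, 0.5]
width: -0.0
gripper_force: 0.0
```

>>> arm_command(
  series=[0, -0.2, 0, 0.05, 0, 0, -0.4, 0, 0.1, 0, 0, -0.6, 0, 0.15, 0, 0, -0.8, 0, 0.2, 0, 0, -1.0, 0, 0.25, 0],
)

```text
clock: 10.87
eef_pos: [547.4, -0.6, 116.9]
tool_rot: [3.142, -0.0, 1.581]
force: [0.1, -0.0, 0.5]
width: -0.1
gripper_force: 0.0
```

>>> arm_command(
  series=[0, -0.3, 0, 0.07, 0, 0, -0.6, 0, 0.15, 0, 0, -0.9, 0, 0.23, 0, 0, -1.2, 0, 0.3, 0, 0, -1.5, 0, 0.38, 0],
)

```text
clock: 11.28
eef_pos: [547.5, -15.8, 113.0]
tool_rot: [-3.142, 0.0, 1.581]
force: [-0.4, 0.4, 0.4]
width: 0.2
gripper_force: 0.2
```

```bash
cat >> h.py <<'E'
n_=np.array([0,-np.sin(.25),np.cos(.25)]);P_=np.array([545,-60,91.3]);e_=np.array([0,-np.cos(.25),-np.sin(.25)])
def where():
    s,m,p,d,mk,res=green("top",60)
    for c in res:
        w=onplane(m,c,P_+28*n_,n_)-P_-28*n_; D=np.c_[w@e_-142,w[:,0]+545]
        if abs(np.median(D[:,1])-547)<30 and -230<np.median(D[:,0])<0:
            print("deck x",np.percentile(D[:,0],[1,99]).round(1),"lat",np.percentile(D[:,1],[1,99]).round(1),cv2.minAreaRect(D.astype(np.float32))[2],c.mean(0).round())
    print(s["clock"].__round__(2),s["eef_pos"].round(1),s["force"].round(1))
    return p
E
python3 -c "
from h import *
p=where()
cv2.imwrite('pics/t4.png',cv2.resize(p[130:215,335:485],None,fx=5.3,fy=5.3,interpolation=cv2.INTER_CUBIC)[:,:,::-1])"
```

```text
deck x [-174.3 -120.7] lat [525.  565.3] 88.32829284667969 [403. 163.]
11.28 [547.5 -15.8 113. ] [-0.4  0.4  0.4]
```

View pics/t4.png

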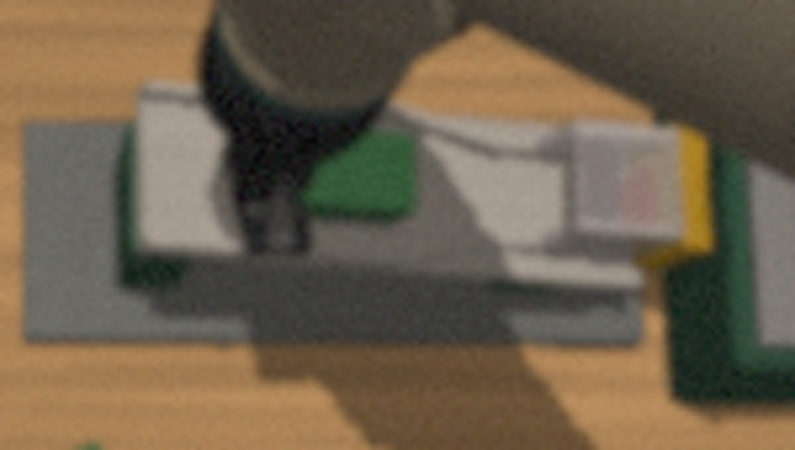

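The top crop shows the finger at (280,200) against the blank's tail, and the blank lying square at (360,175). It has moved about 12 mm at under 1 N. Pushing on through the throat.

>>> arm_command(
  series=[0, -0.5, 0, 0.12, 0, 0, -1.0, 0, 0.25, 0, 0, -1.5, 0, 0.38, 0, 0, -2.0, 0, 0.51, 0, 0, -2.5, 0, 0.64, 0],
)

```text
clock: 11.75
eef_pos: [547.7, -41.1, 106.5]
tool_rot: [-3.141, 0.0, 1.581]
force: [0.1, 0.8, 0.7]
width: 0.1
gripper_force: 0.3
```

>>> arm_command(
  series=[0, -0.4, 0, 0.1, 0, 0, -0.8, 0, 0.2, 0, 0, -1.2, 0, 0.31, 0, 0, -1.6, 0, 0.41, 0, 0, -2.0, 0, 0.51, 0],
)

```text
clock: 12.17
eef_pos: [548.0, -60.7, 101.6]
tool_rot: [3.141, -0.0, 1.581]
force: [-0.3, 0.1, -0.0]
width: -0.0
gripper_force: 0.2
```

```bash
python3 -c "
from h import *
where()"
```

```text
deck x [-122.8  -73.4] lat [525.6 565.5] 2.514932632446289 [423. 165.]
12.17 [548.  -60.7 101.6] [-0.3  0.1 -0. ]
```

>>> arm_command(
  series=[0, -0.3, 0, 0.08, 0, 0, -0.6, 0, 0.15, 0, 0, -0.9, 0, 0.23, 0, 0, -1.2, 0, 0.31, 0, 0, -1.5, 0, 0.38, 0],
)

```text
clock: 12.63
eef_pos: [548.1, -75.6, 97.8]
tool_rot: [3.142, -0.0, 1.581]
force: [0.2, 0.8, 0.2]
width: 0.3
gripper_force: 0.2
```

>>> arm_command(
  series=[0, -0.3, 0, 0.08, 0, 0, -0.6, 0, 0.15, 0, 0, -0.9, 0, 0.23, 0, 0, -1.2, 0, 0.31, 0, 0, -1.4, 0, 0.36, 0],
)

```text
clock: 13.05
eef_pos: [548.2, -90.0, 94.1]
tool_rot: [-3.142, 0.0, 1.58]
force: [-0.0, -0.1, 0.1]
width: 0.3
gripper_force: 0.2
```

```bash
python3 -c "
from h import *
where()"
```

```text
deck x [-90.8 -43.2] lat [525.9 565.9] 32.445438385009766 [434. 166.]
13.05 [548.2 -90.   94.1] [-0.  -0.1  0.1]
```

>>> arm_command(
  series=[0, -0.2, 0, 0.05, 0, 0, -0.4, 0, 0.1, 0, 0, -0.6, 0, 0.15, 0, 0, -0.8, 0, 0.2, 0, 0, -1.0, 0, 0.25, 0],
)

```text
clock: 13.52
eef_pos: [548.9, -97.4, 92.1]
tool_rot: [3.14, -0.003, 1.582]
force: [-0.1, 4.7, 3.5]
width: 0.2
gripper_force: 2.5
```

>>> arm_command(
  series=[0, -0.1, 0, 0.03, 0, 0, -0.2, 0, 0.05, 0, 0, -0.3, 0, 0.08, 0, 0, -0.4, 0, 0.1, 0, 0, -0.5, 0, 0.13, 0],
)

```text
clock: 13.93
eef_pos: [548.3, -104.6, 90.4]
tool_rot: [-3.141, 0.0, 1.581]
force: [-0.2, 2.8, 1.7]
width: 0.5
gripper_force: 1.6
```

```bash
python3 -c "
from h import *
where()"
```

```text
deck x [-72.8 -40.4] lat [525.8 560.8] 4.502368927001953 [438. 167.]
13.93 [ 548.3 -104.6   90.4] [-0.2  2.8  1.7]
```

>>> arm_command(
  series=[0, -0.2, 0, 0.05, 0, 0, -0.4, 0, 0.1, 0, 0, -0.6, 0, 0.15, 0, 0, -0.8, 0, 0.2, 0, 0, -1.0, 0, 0.25, 0],
)

```text
clock: 14.4
eef_pos: [548.4, -114.8, 87.8]
tool_rot: [-3.141, 0.0, 1.581]
force: [-0.2, 2.6, -0.0]
width: -0.4
gripper_force: 1.4
```

>>> arm_command(
  series=[0, -0.2, 0, 0.05, 0, 0, -0.4, 0, 0.1, 0, 0, -0.6, 0, 0.15, 0, 0, -0.8, 0, 0.2, 0, 0, -0.9, 0, 0.23, 0],
)

```text
clock: 14.82
eef_pos: [548.5, -123.9, 85.5]
tool_rot: [-3.141, 0.0, 1.58]
force: [-0.2, 2.4, -0.3]
width: -0.1
gripper_force: 1.4
```

>>> arm_command(
  series=[0, -0.05, 0, 0.01, 0, 0, -0.1, 0, 0.03, 0, 0, -0.15, 0, 0.04, 0, 0, -0.2, 0, 0.05, 0, 0, -0.25, 0, 0.06, 0],
)

```text
clock: 15.23
eef_pos: [548.6, -125.9, 85.0]
tool_rot: [3.142, 0.0, 1.581]
force: [-0.4, 2.6, -0.6]
width: -0.3
gripper_force: 1.2
```

>>> arm_command(
  series=[0, -0.05, 0, 0.01, 0, 0, -0.1, 0, 0.03, 0, 0, -0.15, 0, 0.04, 0, 0, -0.2, 0, 0.05, 0, 0, -0.25, 0, 0.06, 0],
)

```text
clock: 15.65
eef_pos: [548.6, -127.9, 84.4]
tool_rot: [3.142, -0.001, 1.581]
force: [-0.6, 4.2, 0.9]
width: 0.0
gripper_force: 2.4
```

>>> arm_command(
  series=[0, -0.05, 0, 0.01, 0, 0, -0.1, 0, 0.03, 0, 0, -0.15, 0, 0.04, 0, 0, -0.2, 0, 0.05, 0, 0, -0.2, 0, 0.05, 0],
)

```text
clock: 16.07
eef_pos: [548.7, -128.0, 84.4]
tool_rot: [3.141, -0.003, 1.582]
force: [-1.0, 7.7, 4.8]
width: 0.1
gripper_force: 4.2
```

>>> arm_command(
  series=[0, -0.04, 0, 0.01, 0, 0, -0.08, 0, 0.02, 0, 0, -0.12, 0, 0.02, 0, 0, -0.12, 0, 0.02, 0, 0, -0.12, 0, 0.02, 0],
)

```text
clock: 16.48
eef_pos: [548.7, -128.0, 84.3]
tool_rot: [3.141, -0.004, 1.583]
force: [-2.5, 8.7, 5.9]
width: -0.1
gripper_force: 5.3
```

>>> arm_command(
  series=[0, -0.04, 0, 0.01, 0, 0, -0.08, 0, 0.01, 0, 0, -0.12, 0, 0.01, 0, 0, -0.12, 0, 0.01, 0, 0, -0.12, 0, 0.01, 0],
)

```text
clock: 16.9
eef_pos: [548.7, -128.1, 84.3]
tool_rot: [3.141, -0.005, 1.584]
force: [-3.1, 11.1, 6.2]
width: -0.1
gripper_force: 6.4
```

The push along the chute is about 12.3 N. Less the 2.5 N of drag, that leaves about 9.8 N on the stop. Now I'll back off and look.

>>> arm_command(
  series=[0, 0.2, 0, -0.05, 0, 0, 0.5, 0, -0.13, 0, 0, 1, 0, -0.26, 0, 0, 2, 0, -0.6, 0, 0, 4, 0, -1.5, 0],
)

```text
clock: 17.32
eef_pos: [547.3, -95.9, 97.8]
tool_rot: [-3.139, 0.003, 1.576]
force: [0.3, -0.3, 0.3]
width: 0.0
gripper_force: 0.0
```

>>> arm_command(
  series=[0, 0, 0, -3, 0, 0, 0, 0, -7, 0, 0, 0, 0, -11, 0, 0, 0, 0, -15, 0, 0, 0, 0, -16, 0],
)

```text
clock: 17.73
eef_pos: [551.6, -92.3, 265.2]
tool_rot: [3.131, 0.002, 1.581]
force: [0.3, 1.7, -0.4]
width: -0.4
gripper_force: 0.0
```

>>> arm_command(
  series=[0, -4, 0, 0, 0, 0, -8, 0, 0, 0, 0, -12, 0, 0, 0, 0, -12, 0, 0, 0, 0, -12, 0, 0, 0],
)

```text
clock: 18.15
eef_pos: [548.5, -216.5, 258.0]
tool_rot: [-3.14, 0.001, 1.574]
force: [0.2, 0.8, 0.3]
width: 0.2
gripper_force: 0.0
```

Run:
```python
from h import *
s,m,p,d,mk,res=green("wrist",100)
print(s["clock"],s["eef_pos"].round(1),s["force"].round(1))
cv2.imwrite("pics/w5.png",cv2.resize(p[60:260,200:440],None,fx=3,fy=3,interpolation=cv2.INTER_CUBIC)[:,:,::-1])
n=n_
for c in res:
    w=onplane(m,c,P_+28*n,n)-P_-28*n; D=np.c_[w@e_-142,w[:,0]+545]
    print(cv2.contourArea(c),c.mean(0).round(),np.percentile(D[:,0],[0,100]).round(1),np.percentile(D[:,1],[1,99]).round(1))
```

```text
18.15 [ 548.5 -216.5  258. ] [0.2 0.8 0.3]
4405.5 [320. 227.] [ 10.2 180.7] [451.4 646.1]
1138.5 [320. 114.] [-70.9 -43.7] [530.1 565.5]
875.5 [597.  60.] [-111.1  -97.7] [736.8 809.2]
```

View pics/w5.png

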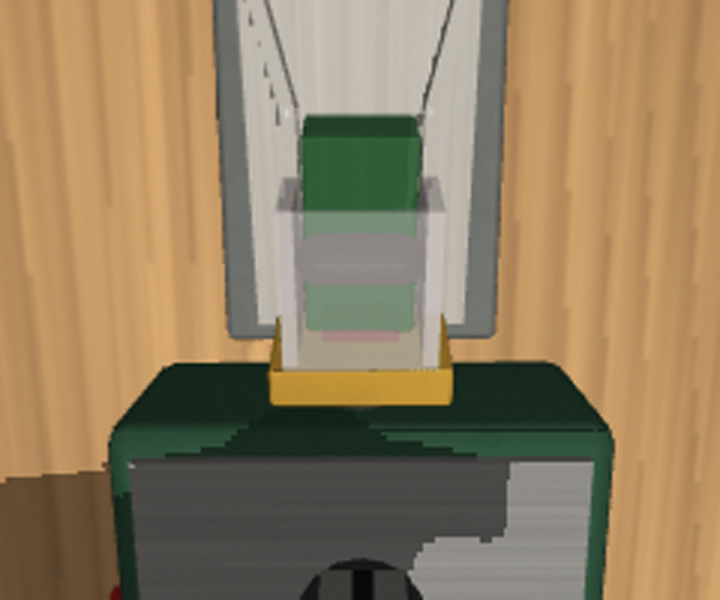

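The blank sits square under the guard. Its nose edge at (360,331) in the crop meets the red stop at (360,336), and its tail at (360,118) shows uphill of the guard. The arm is clear, so I'm handing in.

```bash
python3 -c "
from cell import workorder
print(workorder.finish_job())"
```

```text
the job is handed in; nothing more can be done
None
```

The green blank lies flat and square against the red stop, bedded at an estimated 9.8 N (push minus measured drag); the arm is clear, the amber and blue blanks were not touched, and the job was handed in at about 18 s.

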